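# Lean the loose tools in their pots under the bench riser

## Task

Put the two tools that stand in the white rack away in the pots under the riser shelf: the tweezers, points down, in the glass beaker, and the spanner, ring end down, in the steel cup. Lower each one gently into its pot with its foot on the pot's floor and let it lean over the front of the rim, towards the open front of the riser, so that it can be taken out again without meeting the shelf. Leave the pots standing where they are and do not disturb the metal block and the timer.

Things in the scene. Friction and masses are not known exactly. Their poses are not given: they have to be found in the camera images.
- riser: fixed riser: white shelf board 300 mm wide (y), 14 mm thick, underside 270 mm up, on side panels at y = ±145 mm, x = 18 to 92 mm. Its base plate, on which the pots stand, is 6 mm thick and spans x = -56 to +94 mm. Bottle and dish on top, to 380 mm up. Origin on the bench; +x points in under the board, -x is the open front. The board spans x = -36 to +94 mm and hangs over the mouths of both pots.
- riser_edge (a point): middle of the lower front edge of the shelf board, at x = -36 mm, z = 270 mm of the riser
- beaker: clear glass beaker, loose, 300 g, 64 mm across and 83 mm high, standing under the front edge of the board, to the left or the right. Origin at the centre of its underside; its x axis is that of the riser (-x is the front), z up. Inside about 50 mm clear width, floor 3 to 6 mm above the underside.
- cup: plain straight steel cup, loose, 450 g, 84 mm across and 100 mm high, beside the beaker, 130 mm from it centre to centre. Origin at the centre of its underside; axes as the beaker's. Wall 3 mm, inner diameter 78 mm, floor 5 mm above the underside.
- rack: fixed white block 70 x 130 x 50 mm (x, y, z), origin at the centre of its underside. Slots 42 mm deep, floor 8 mm above the bench, at y = +32 mm (tweezers, 21 x 12 mm) and y = -32 mm (spanner, 23 x 9 mm). Tool width lies along the rack's x, thickness along its y. The tweezers stand upright; the spanner leans about 0.24 rad to the rack's -x and 0.06 to its -y.
- tweezers: pale wafer tweezers, rigid, 130 mm long, 9 mm thick, 18 mm wide over both arms at the middle, tapering to 7 mm at either end, 25 g. Origin at mid length and width on one flat face. +y runs from the points (down in the rack) to the joined end (up), x across the width, z through the thickness (0 to 9 mm).
- tweezers_foot (a point): the tweezers' point end, 65 mm from the middle, mid thickness
- tweezers_top (a point): the tweezers' joined end, 65 mm from the middle, mid thickness
- spanner: steel combination spanner, 162 mm long, 25 mm wide at the open jaw, 20 mm at the ring, shank 10 x 5 mm, heads 6 to 7 mm thick, about 80 g. Origin at mid length and width on one flat face. +y runs from the ring (down in the rack) to the open jaw (up), x across the width, z through the thickness (0 to 7 mm). It leans steadily with a flat face on the rim.
- spanner_foot (a point): the spanner's ring end, 81 mm from the middle, mid thickness; in the rack it leans, so foot and top give its line
- spanner_top (a point): the spanner's open-jaw end, 81 mm from the middle, mid thickness
- block: bystander: square milled metal block with a round recess, 58 x 58 x 16 mm; origin at the centre of its underside
- timer: bystander: small upright timer 21 x 64 x 62 mm; origin at the centre of its underside
There are look-alikes about, which are no part of the job. Leave any purple look-alike of the beaker alone.

How it is judged:
By the outcome, as a careful person would: the job done as asked, in the order asked, and still so for the second after the job is handed in, with the robot touching nothing.
It also fails if it takes over 61 s, if anything falls off the work surface, if the arm or the gripper's body presses on something with over 40 N, if the wrist force passes 120 N, or if a joint passes its speed limit or range.

## Robot

A 6-joint arm with a two-finger parallel gripper is mounted at the origin on a cart in front of the work surface, level with it; the furniture and walls round the work are solid. World frame = base frame: x ahead of the robot, y to its left, z up, the work surface at z = 0. Lengths are in mm, angles in rad, forces in N, time in s.
With the tool pointing down it reaches from about 325 to 900 mm from the base axis. Payload 3.5 kg.
Tool frame: the origin (TCP) lies on the centre line of the jaws, within the pads' length; the fingertips stand 8 mm ahead of it and the grasp point (between the pads) lies 11 mm behind it (arm.finger_overhang is the x of the fingertips in the tool frame, in mm); x points along the fingers, z is the direction in which the jaws open and shut, and the axes are right-handed (so a half turn about x gives the same grasp; the last joint's range is limited). The gripper opens to 85 mm and grips with 20 to 120 N. Pads are 22 mm wide; open, the fingers measure 114 mm over their backs; the gripper's body (76 mm by 85 mm) begins 54 mm behind the grasp point. The pads swing forward as they close: fully open they stand 13 mm farther back than shut.
Start: joints at [1.027, 0.276, -0.026, 1.268, 0, 1.467], TCP at [266.67, 565.251, 239.313] pointing down, gripper open.
Joint ranges: [-3.12, 3.12], [-0.85, 1.88], [-1.08, 1.24], [-1.95, 2.15], [-1.57, 1.53], [-3.14, 3.14]. Speed limits (rad/s): [2.57, 2.57, 3.14, 3.14, 3.14, 3.14].

## Interface

Orientations are given as a rotation vector (axis times angle).
In Python, from bench import telemetry, snapshot, arm gives the robot as it stands.
- The arm moves only by the tool move_arm, never from a script. Its argument "moves" is a list of rows, each a list of 3 entries, a list of its own where there are three numbers: the opening, from 0 (shut) to 1 (fully open), then the shift along the tool's x, y, z in mm, then the turn about the tool's x in rad. In form: [[hand, [tx, ty, tz], roll], ...]. A call has 1 to 20 rows; each row is the pose to reach, as a shift and turn from the pose commanded when the call began, along the tool's axes at that moment; what a row does not reach only later rows make up. A row lasts 1/12 s, in which the tool goes at most 41.7 mm and 7.16 degrees, less where a joint would pass 70% of its speed; a pose out of reach is approached as far as the arm can. A call with a gripper value outside its range is refused whole. The fingers move at their own pace and stop on an object; "grip_force" is the grip in N (left out, the last holds). Time passes only in rows, so rows that repeat a pose let the fingers close. It gives the time, the measured TCP pose, the force and the opening at its end, in the units of the state.
- telemetry.observe(): the state, without advancing time (a new reading comes with each control period).
- snapshot(name): name is "side" or "top"; returns a dict with "image" (384x512x3 uint8, blue, green, red), "z_map" (384x512 float32, mm along the optical axis (not along the pixel's ray), 0 where there is no reading), "camera_matrix" (3x3 intrinsics, pixels), "position" and "rotation" of the camera in the world. Camera axes: x right, y down, z forward; pixel columns grow to the right and rows downward; lengths in mm; the calibration is good to about 2 mm. A picture is of the moment at which its call begins.
- arm.job_done(): hands the job in, once; it reports no verdict.
The state is a dict: "time_s": time; "joint_positions": joint angles; "qd": joint speeds; "tau": joint torques, N m; "tool_pos": TCP position; "ee_rot": TCP orientation; "contact_force": force on the tool from outside, world axes, zero at the start; "torque": the same for the moment, N m; "grip_width": finger opening in mm.
Only numpy, scipy, OpenCV 4.12 (cv2) and the standard library are available. Lean on these libraries where they do the work, as an engineer would, in place of code of your own. Each camera call takes 0.05 s, during which the arm holds its last target. There are 200 camera calls.

## Working session

There is one attempt and no reset: what is moved stays moved. The work goes in short steps, Python scripts to look and compute and a tool call to move; the robot and the scene stay as the last step left them, time stands still between calls to the robot, and variables do not carry over. Pictures are saved under pics/ and viewed, about 8 in all and at most 12, crops included, and the job is handed in when it is done.

Besides the shell and the picture viewer there is one more tool, called after "Call:" in YAML: its name, and indented under it one key for each argument. move_arm: Moves the arm, as the interface text tells. Its arguments: {"type":"object","properties":{"moves":{"type":"array","items":{"type":"array"}},"grip_force":{"type":"number"}},"required":["moves"]}

```bash
mkdir -p pics; ls; cat > h.py <<'E'
import numpy as np, cv2
from bench import telemetry, snapshot, arm
def save(n,im): cv2.imwrite('pics/'+n+'.png',im)
def pts(s):
    K=s['camera_matrix'];z=s['z_map'];v,u=np.mgrid[:z.shape[0],:z.shape[1]]
    p=np.stack([(u-K[0,2])/K[0,0]*z,(v-K[1,2])/K[1,1]*z,z],-1)
    return p@np.array(s['rotation']).T+np.array(s['position'])
def ray(s,u,v):
    K=s['camera_matrix'];d=np.array(s['rotation'])@np.array([(u-K[0,2])/K[0,0],(v-K[1,2])/K[1,1],1]);return np.array(s['position']),d
def onz(s,u,v,z):
    o,d=ray(s,u,v);return o+d*(z-o[2])/d[2]
E
python3 - <<'E'
from h import *
import pickle
S={n:snapshot(n) for n in('side','top')}
pickle.dump(S,open('s0.pkl','wb'))
for n in S:
    s=S[n];save(n+'0',cv2.resize(s['image'],(768,576)));print(n,np.round(s['position'],1),np.round(s['rotation'],3).tolist(),s['camera_matrix'].tolist(),(s['z_map']>0).mean())
o=telemetry.observe();print(o, arm.finger_overhang)
E
```

```text
pics
side [552.4 804.8 575.1] [-0.061, -2.666, 1.61] [[401.270804695847, 0.0, 255.02401717044805], [0.0, 401.270804695847, 190.43954171201202], [0.0, 0.0, 1.0]] 0.9959818522135416
top [ 459.7   65.8 1165. ] [-2.177, 2.215, -0.026] [[392.4281169428605, 0.0, 257.0711174796833], [0.0, 392.4281169428605, 188.60747684942797], [0.0, 0.0, 1.0]] 0.9962666829427084
{'time_s': 0.1, 'joint_positions': array([ 1.02658346e+00,  2.77081725e-01, -2.77382992e-02,  1.26799815e+00,
        2.80846188e-05,  1.46741619e+00]), 'qd': array([ 0.00078345, -0.00065185,  0.00290674, -0.00074972, -0.00082226,
       -0.00046741]), 'tau': array([ 1.02550184e-03, -4.46705139e+01,  2.96130234e+01,  8.48327705e-03,
       -1.56045280e-04,  2.06536254e-05]), 'tool_pos': array([266.31729273, 564.66376252, 238.25866745]), 'ee_rot': array([-0.87960434,  1.38794538,  0.87816741]), 'contact_force': array([-0.87893268,  0.02551378,  0.65581858]), 'torque': array([ 0.07400902,  0.000632  , -0.01981331]), 'grip_width': 85.61315205255102} 8.0
```

```bash
sed -i "s/np.array(s\['rotation'\])/R(s)/; s/^def save/def R(s): return cv2.Rodrigues(np.array(s['rotation'],float))[0]\ndef save/" h.py; sed -i "s/np.array(s\['rotation'\])/R(s)/g" h.py; cat h.py; python3 -c "
from h import *
print(R({'rotation':[-0.87960434,  1.38794538,  0.87816741]}).round(3))"
```

```text
import numpy as np, cv2
from bench import telemetry, snapshot, arm
def R(s): return cv2.Rodrigues(np.array(s['rotation'],float))[0]
def save(n,im): cv2.imwrite('pics/'+n+'.png',im)
def pts(s):
    K=s['camera_matrix'];z=s['z_map'];v,u=np.mgrid[:z.shape[0],:z.shape[1]]
    p=np.stack([(u-K[0,2])/K[0,0]*z,(v-K[1,2])/K[1,1]*z,z],-1)
    return p@R(s).T+np.array(s['position'])
def ray(s,u,v):
    K=s['camera_matrix'];d=R(s)@np.array([(u-K[0,2])/K[0,0],(v-K[1,2])/K[1,1],1]);return np.array(s['position']),d
def onz(s,u,v,z):
    o,d=ray(s,u,v);return o+d*(z-o[2])/d[2]
[[-0.001 -0.904  0.427]
 [-0.002  0.427  0.904]
 [-1.     0.    -0.002]]
```

View pics/side0.png

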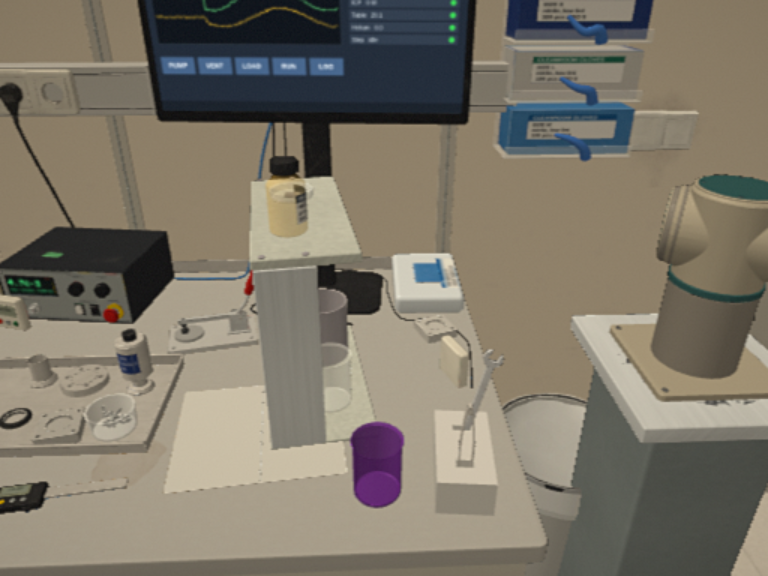

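View pics/top0.png

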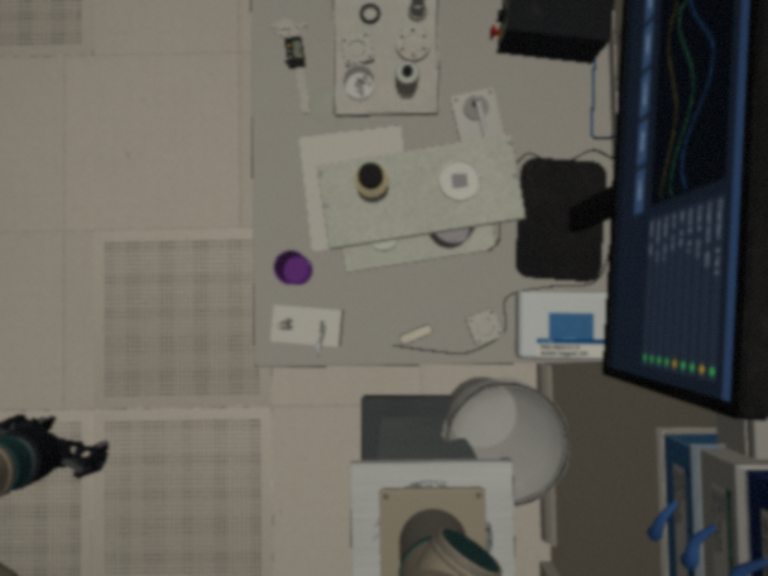

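```bash
python3 - <<'E'
from h import *
import pickle
S=pickle.load(open('s0.pkl','rb'))
for n in S:
    s=S[n];P=pts(s);s['P']=P
    # board top / rack top / base
    for nm,z0,z1,xr,yr in [('board',276,292,(300,900),(-200,300)),('racktop',44,56,(330,560),(100,300)),('base',3.5,9,(450,800),(-150,200)),('blocktop',12,20,(380,560),(-200,50))]:
        m=(P[...,2]>z0)&(P[...,2]<z1)&(P[...,0]>xr[0])&(P[...,0]<xr[1])&(P[...,1]>yr[0])&(P[...,1]<yr[1])
        q=P[m][:,:2].astype(np.float32)
        if len(q)<10: print(n,nm,len(q));continue
        (c,w,a)=cv2.minAreaRect(q);print(n,nm,len(q),np.round(c,1),np.round(w,1),round(a,1),'z',np.round(np.median(P[m][:,2]),1), 'min',q.min(0).round(),q.max(0).round())
    m=(P[...,2]<2)&(P[...,2]>-8);print('table z',np.median(P[m][:,2]))
# crops
t=S['top'];im=t['image'];a=cv2.resize(im[140:250,160:345],None,fx=4,fy=4,interpolation=cv2.INTER_CUBIC)
save('c1',a)
b=cv2.resize(S['side']['image'][180:345,160:340],None,fx=3.3,fy=3.3,interpolation=cv2.INTER_CUBIC);save('c2',b)
save('c12',np.vstack([cv2.resize(a,(600,357)) ]))
E
```

```text
side board 2772 [629.6  27.2] [129.8 301.7] 7.8 z 283.4 min [ 546. -125.] [712. 184.]
side racktop 1952 [471.2 231.4] [132.3 167.3] 84.5 z 49.8 min [383. 168.] [558. 300.]
side base 1233 [626.6  25.8] [343.9 351.2] 0.5 z 5.6 min [ 453. -150.] [800. 200.]
side blocktop 342 [ 422.6 -104.7] [136.7 278.1] 33.0 z 15.1 min [ 380. -184.] [556.  49.]
table z -0.29982898516180967
top board 6394 [631.  23.] [131.2 299.7] 7.9 z 282.6 min [ 547. -134.] [713. 179.]
top racktop 1042 [470.8 228.5] [130.4 164.5] 84.2 z 48.4 min [385. 167.] [558. 300.]
top base 1145 [626.1  26.3] [348.5 348.6] 89.6 z 5.4 min [ 451. -149.] [800. 199.]
top blocktop 310 [ 423.5 -110.6] [136.4 274.9] 32.7 z 14.9 min [ 380. -195.] [555.  42.]
table z -1.4544658776957249
```

View pics/c1.png

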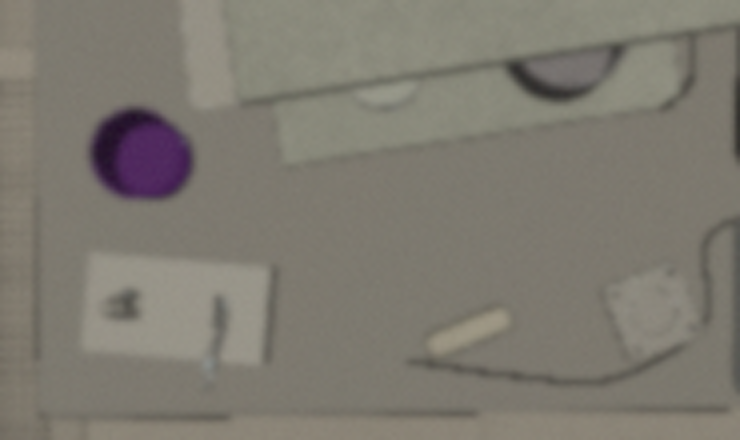

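View pics/c2.png

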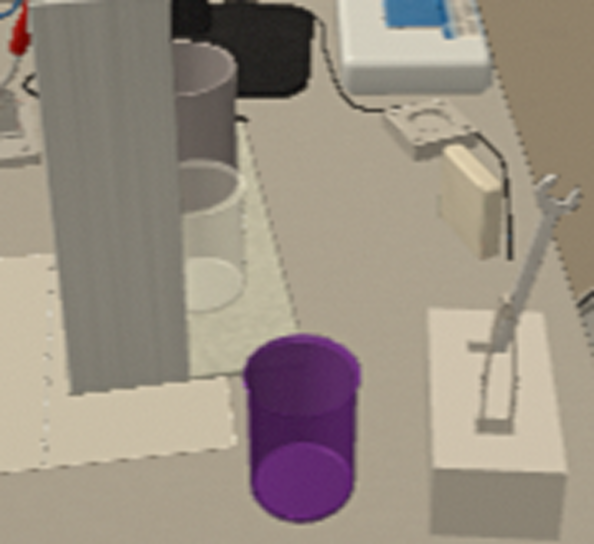

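```bash
python3 - <<'E'
from h import *
import pickle
S=pickle.load(open('s0.pkl','rb'))
for n in S:
    s=S[n];P=pts(s);X,Y,Z=P[...,0],P[...,1],P[...,2]
    m=(Z>42)&(Z<56)&(X>370)&(X<465)&(Y>150)&(Y<310)
    q=P[m][:,:2].astype(np.float32);print(n,'rack',[np.round(v,1) for v in cv2.minAreaRect(q)])
    m=(Z>60)&(Z<200)&(X>330)&(X<465)&(Y>150)&(Y<310)
    q=P[m];print('tools',len(q))
    o=q[np.argsort(q[:,2])];print(o[::max(1,len(o)//25)].round(0).tolist())
    # riser frame
    a=np.deg2rad(7.85);c,sn=np.cos(a),np.sin(a);dx,dy=X-602.3,Y-20.5;rx=c*dx+sn*dy;ry=-sn*dx+c*dy
    m=(Z>12)&(Z<115)&(rx>-95)&(rx<10)&(abs(ry)<135)
    q=np.stack([rx,ry,Z],-1)[m];print('pots',len(q))
    for z0 in range(12,112,12):
        k=q[(q[:,2]>=z0)&(q[:,2]<z0+12)]
        for lo,hi in((-135,0),(0,135)):
            kk=k[(k[:,1]>=lo)&(k[:,1]<hi)]
            if len(kk)>3: print(z0,lo,len(kk),'rx',kk[:,0].min().round(1),kk[:,0].max().round(1),'ry',kk[:,1].min().round(1),kk[:,1].max().round(1))
E
```

```text
side rack [array([423. , 236.8]), array([133.6,  70.2]), np.float64(84.2)]
tools 404
[[415.0, 207.0, 60.0], [418.0, 272.0, 65.0], [419.0, 267.0, 71.0], [403.0, 206.0, 76.0], [405.0, 205.0, 83.0], [408.0, 201.0, 87.0], [420.0, 273.0, 92.0], [396.0, 202.0, 97.0], [404.0, 203.0, 101.0], [402.0, 203.0, 105.0], [397.0, 202.0, 108.0], [401.0, 202.0, 113.0], [421.0, 272.0, 118.0], [398.0, 204.0, 122.0], [424.0, 273.0, 126.0], [429.0, 272.0, 130.0], [393.0, 203.0, 132.0], [395.0, 204.0, 135.0], [390.0, 204.0, 137.0], [390.0, 203.0, 141.0], [387.0, 203.0, 146.0], [391.0, 203.0, 148.0], [381.0, 200.0, 150.0], [375.0, 203.0, 154.0], [398.0, 199.0, 159.0], [392.0, 202.0, 165.0]]
pots 1414
12 -135 4 rx -59.1 -40.7 ry -132.6 -52.8
12 0 76 rx -28.2 9.6 ry 74.6 97.8
24 -135 9 rx -41.5 -31.6 ry -55.8 -36.9
24 0 79 rx -28.8 9.2 ry 72.2 98.3
36 -135 23 rx -38.1 -16.1 ry -47.5 -25.1
36 0 81 rx -29.4 9.0 ry 35.8 99.0
48 -135 66 rx -38.3 5.5 ry -46.0 -20.0
48 0 135 rx -26.2 9.8 ry 36.3 98.4
60 -135 115 rx -38.9 5.2 ry -103.9 -20.5
60 0 151 rx -26.6 9.9 ry 36.4 98.3
72 -135 140 rx -39.5 4.7 ry -104.8 -18.5
[... 677 characters left out ...]
0, 148.0], [382.0, 195.0, 151.0], [380.0, 200.0, 154.0], [377.0, 197.0, 158.0], [378.0, 199.0, 161.0], [393.0, 193.0, 163.0], [391.0, 193.0, 165.0]]
pots 205
12 -135 30 rx -58.8 -9.1 ry -133.0 -27.5
12 0 8 rx -45.3 -18.7 ry 42.1 81.1
24 -135 14 rx -41.3 -11.4 ry -102.7 -26.7
24 0 7 rx -29.1 -16.0 ry 38.6 83.3
36 -135 13 rx -40.9 -15.2 ry -85.0 -28.6
36 0 6 rx -28.6 -18.4 ry 51.9 85.5
48 -135 12 rx -41.0 -14.1 ry -102.3 -27.8
48 0 8 rx -28.4 -20.3 ry 42.2 80.2
60 -135 11 rx -41.1 -16.5 ry -73.1 -29.0
72 -135 11 rx -37.7 -17.3 ry -101.6 -30.7
72 0 6 rx -25.1 -15.7 ry 38.8 84.3
84 -135 14 rx -41.4 -19.2 ry -77.1 -29.9
84 0 20 rx -30.2 -16.7 ry 39.4 89.3
96 -135 42 rx -41.1 -17.6 ry -103.2 -31.6
```

Call:
move_arm:
  moves:
    - [0.6,[0,-272,-201],-0.34]
    - [0.6,[0,-272,-201],-0.34]
    - [0.6,[0,-272,-201],-0.34]
    - [0.6,[0,-272,-201],-0.34]
    - [0.6,[0,-272,-201],-0.34]
    - [0.6,[0,-272,-201],-0.34]
    - [0.6,[0,-272,-201],-0.34]
    - [0.6,[0,-272,-201],-0.34]
    - [0.6,[0,-272,-201],-0.34]
    - [0.6,[0,-272,-201],-0.34]
    - [0.6,[0,-272,-201],-0.34]
    - [0.6,[0,-272,-201],-0.34]

```text
time_s: 1.1
tool_pos: [426.2, 268.3, 239.1]
ee_rot: [-1.135, 1.255, 1.136]
contact_force: [0.1, -1.0, 0.6]
grip_width: 51.4
```

```bash
python3 - <<'E'
from h import *
import pickle
S={n:snapshot(n) for n in('side','top')};pickle.dump(S,open('s1.pkl','wb'))
o=telemetry.observe();print(o['joint_positions'].round(3),o['grip_width'],o['tool_pos'].round(1),R({'rotation':o['ee_rot']}).round(3).tolist())
c=o['tool_pos']
save('m1',np.hstack([S['side']['image'][:,180:512],S['top']['image'][100:384,100:400][:, :][:284].copy() if 0 else cv2.resize(S['top']['image'][100:384,100:400],(406,384))]))
for n in S:
    P=pts(S[n]).reshape(-1,3)
    m=(np.hypot(*(P[:,:2]-c[:2]).T)<120)&(P[:,2]>180)
    for z0 in range(200,620,20):
        q=P[m&(P[:,2]>=z0)&(P[:,2]<z0+20)]-c
        if len(q)>5: print(n,z0-round(c[2]),len(q),'x',q[:,0].min().round(),q[:,0].max().round(),'y',q[:,1].min().round(),q[:,1].max().round())
E
```

```text
[ 0.434  0.062 -0.284  1.226  0.     0.532] 51.329468582750465 [426.1 268.7 239.1] [[-0.0, -0.995, 0.098], [0.0, 0.098, 0.995], [-1.0, 0.0, 0.0]]
side -19 43 x -7.0 13.0 y -27.0 35.0
side 1 202 x -13.0 14.0 y -31.0 42.0
side 21 116 x -8.0 16.0 y -34.0 55.0
side 41 233 x -9.0 18.0 y -39.0 63.0
side 61 301 x -6.0 20.0 y -22.0 67.0
side 81 603 x -21.0 21.0 y -55.0 70.0
side 101 278 x -21.0 33.0 y -6.0 46.0
side 121 697 x -36.0 37.0 y -3.0 40.0
side 141 785 x -35.0 37.0 y -3.0 40.0
side 161 789 x -36.0 37.0 y -21.0 38.0
side 181 724 x -32.0 34.0 y -2.0 37.0
side 201 853 x -35.0 36.0 y -4.0 38.0
side 221 834 x -35.0 37.0 y -4.0 38.0
side 241 1129 x -48.0 49.0 y -14.0 48.0
side 261 1458 x -52.0 52.0 y -20.0 54.0
side 281 1650 x -52.0 52.0 y -19.0 55.0
side 301 1248 x -51.0 51.0 y -17.0 54.0
top 41 32 x -19.0 12.0 y -56.0 -31.0
top 61 22 x -18.0 15.0 y -68.0 -27.0
top 81 125 x -19.0 7.0 y -70.0 -37.0
top 101 41 x -14.0 7.0 y -48.0 -36.0
top 121 67 x -33.0 37.0 y -40.0 -9.0
top 141 75 x -30.0 37.0 y -39.0 -6.0
top 161 152 x -24.0 37.0 y -39.0 3.0
top 181 35 x -16.0 29.0 y -37.0 -22.0
top 201 90 x -11.0 35.0 y -38.0 -9.0
top 221 24 x -6.0 33.0 y -38.0 -17.0
top 241 78 x -7.0 31.0 y -38.0 -21.0
top 261 36 x -30.0 50.0 y -55.0 -22.0
top 281 243 x -27.0 51.0 y -55.0 -21.0
top 301 160 x -24.0 51.0 y -53.0 -19.0
top 321 54 x -20.0 51.0 y -51.0 -17.0
top 341 73 x -27.0 48.0 y -60.0 -26.0
top 361 269 x -46.0 56.0 y -69.0 40.0
```

View pics/m1.png

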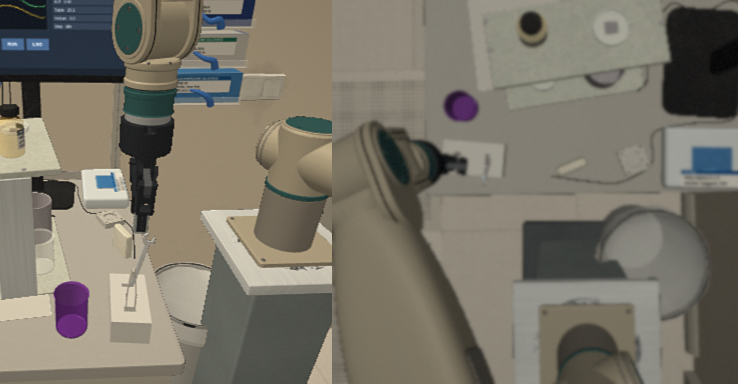

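```bash
python3 - <<'E'
from h import *
import pickle
from scipy.optimize import least_squares
S=pickle.load(open('s0.pkl','rb'))
a=np.deg2rad(7.85);c,sn=np.cos(a),np.sin(a)
for n in S:
    P=pts(S[n]);X,Y,Z=P[...,0],P[...,1],P[...,2]
    dx,dy=X-602.3,Y-20.5;rx=c*dx+sn*dy;ry=-sn*dx+c*dy
    Q=np.stack([rx,ry,Z],-1)
    for nm,r,y0,zl,zh in(('beaker',32,66,85,91),('beakerwall',32,66,20,80),('cup',42,-62,102,108),('cupwall',42,-62,30,98)):
        k=Q[(Z>zl)&(Z<zh)&(rx>-60)&(rx<15)&(abs(ry-y0)<46)]
        if len(k)<5: print(n,nm,len(k));continue
        f=least_squares(lambda p:np.hypot(k[:,0]-p[0],k[:,1]-p[1])-r,[0,y0],loss='soft_l1',f_scale=2)
        d=np.hypot(k[:,0]-f.x[0],k[:,1]-f.x[1])
        print(n,nm,len(k),f.x.round(1),'resid',np.percentile(d-r,[10,50,90]).round(1))
    # board front edge: points z 276-290
    k=Q[(Z>278)&(Z<290)&(abs(ry)<150)&(rx>-60)&(rx<150)];print(n,'board rx',[np.percentile(k[abs(k[:,1]-y)<20][:,0],1).round(1) for y in(-100,-60,0,60,100)],'ry',k[:,1].min().round(1),k[:,1].max().round(1))
    k=Q[(Z>295)&(Z<375)&(abs(ry)<150)&(rx>-40)&(rx<100)]
    for yl,yh in((0,150),(-150,0)):
        kk=k[(k[:,1]>yl)&(k[:,1]<yh)]
        if len(kk)>5: print('ontop',kk.min(0).round(),kk.max(0).round())
    k=P[(Z>20)&(Z<110)&(X>460)&(X<560)&(Y>180)&(Y<300)];print('purple',len(k),k.min(0).round(),k.max(0).round())
    k=P[(abs(Z)<3)&(X<460)&(X>200)];print('table edge x',np.percentile(k[:,0],.5).round(), 'y max',np.percentile(P[(abs(Z)<3)][:,1],99.8).round())
E
```

```text
side beaker 67 [ 2.3 67.4] resid [-2.4 -0.2  1.2]
side beakerwall 604 [ 4.3 66. ] resid [-3.7 -1.2  1.1]
side cup 78 [  2.2 -62.9] resid [-2.3 -0.4  1.9]
side cupwall 527 [  1.7 -62.5] resid [-2.7 -0.5  1.3]
side board rx [np.float64(-35.4), np.float64(-35.5), np.float64(-35.7), np.float64(-35.0), np.float64(-35.1)] ry -147.9 150.0
ontop [ 20.  56. 295.] [ 68.  98. 375.]
ontop [  4. -77. 296.] [ 14. -33. 298.]
purple 1546 [460. 225.  20.] [560. 299.  84.]
table edge x 254.0 y max 350.0
top beaker 17 [ 2.5 63.5] resid [-0.9  0.   0.8]
top beakerwall 24 [ 3.6 63. ] resid [-0.4 -0.   0.3]
top cup 30 [  2.6 -66.8] resid [-1.2  0.2  1.3]
top cupwall 72 [  1.4 -66. ] resid [-1.8 -0.1  0.8]
top board rx [np.float64(-35.5), np.float64(-35.8), np.float64(-35.4), np.float64(-36.3), np.float64(-35.8)] ry -150.0 148.3
ontop [ 20.  45. 296.] [ 66.  92. 375.]
ontop [  3. -92. 295.] [ 66. -30. 301.]
purple 224 [460. 224.  20.] [560. 293.  87.]
table edge x 261.0 y max 344.0
```

Call:
move_arm:
  moves:
    - [0.5,[0,-1,-9],-1.57]
    - [0.5,[0,-1,-9],-1.57]
    - [0.5,[0,-1,-9],-1.57]
    - [0.5,[0,-1,-9],-1.57]
    - [0.5,[0,-1,-9],-1.57]
    - [0.5,[0,-1,-9],-1.57]
    - [0.5,[0,-1,-9],-1.57]
    - [0.5,[0,-1,-9],-1.57]
    - [0.5,[0,-1,-9],-1.57]
    - [0.5,[0,-1,-9],-1.57]
    - [0.5,[0,-1,-9],-1.57]
    - [0.5,[0,-1,-9],-1.57]
    - [0.5,[0,-1,-9],-1.57]
    - [0.4,[40,-1,-9],-1.57]
    - [0.4,[75,-1,-9],-1.57]
    - [0.4,[95,-1,-9],-1.57]
    - [0.4,[107,-1,-9],-1.57]
    - [0.4,[107,-1,-9],-1.57]
    - [0.4,[107,-1,-9],-1.57]
  grip_force: 40

```text
time_s: 2.78
tool_pos: [425.9, 259.1, 131.8]
ee_rot: [-2.169, 0.109, 2.173]
contact_force: [0.9, 0.1, 0.2]
grip_width: 34.6
```

```bash
python3 - <<'E'
from h import *
import pickle
S={n:snapshot(n) for n in('side','top')}
o=telemetry.observe();print(o['grip_width'],o['tool_pos'].round(1),R({'rotation':o['ee_rot']}).round(3).tolist())
a=S['side']['image'][180:345,270:370];b=S['top']['image'][170:260,170:260]
save('m2',np.hstack([cv2.resize(a,(360,594),interpolation=2),cv2.resize(b,(440,440),interpolation=2) if 0 else cv2.copyMakeBorder(cv2.resize(b,(430,430),interpolation=2),0,164,0,0,0)]))
E
```

```text
34.34787005556899 [427.7 259.5 133.5] [[0.002, -0.1, -0.995], [0.001, -0.995, 0.1], [-1.0, -0.001, -0.002]]
```

View pics/m2.png

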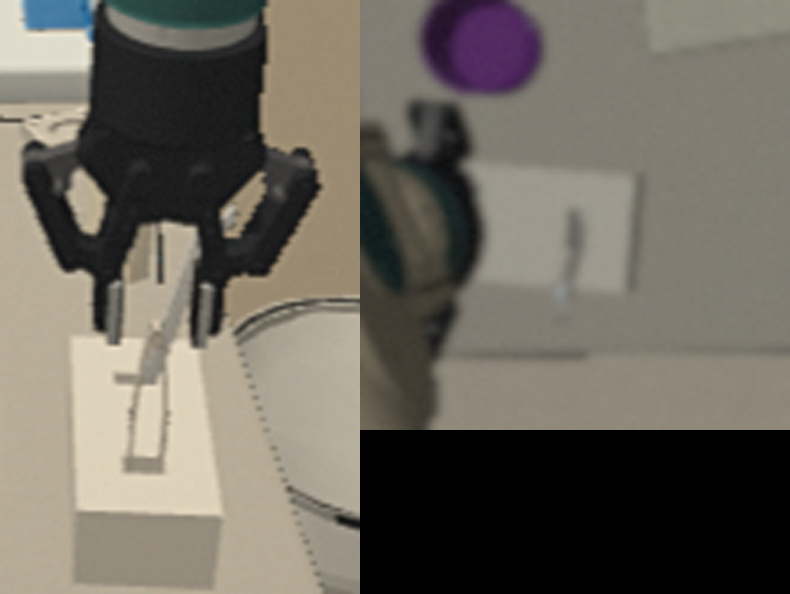

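Call:
move_arm:
  moves:
    - [0.2,[0,0,0],0]
    - [0,[0,0,0],0]
    - [0,[0,0,0],0]
    - [0,[0,0,0],0]
    - [0,[0,0,0],0]

```text
time_s: 3.3
tool_pos: [428.1, 258.8, 133.5]
ee_rot: [-2.171, 0.109, 2.166]
contact_force: [-0.0, -1.3, 5.9]
grip_width: 6.0
```

Call:
move_arm:
  moves:
    - [0,[0,0,0],0]
    - [0,[0,0,0],0]
    - [0,[-5,0,0],0]
    - [0,[-10,0,0],0]
    - [0,[-15,0,0],0]
    - [0,[-20,0,0],0]
    - [0,[-20,0,0],0]

```text
time_s: 3.88
tool_pos: [427.7, 258.6, 153.5]
ee_rot: [-2.171, 0.109, 2.167]
contact_force: [0.0, -0.1, 0.3]
grip_width: 5.9
```

```bash
python3 - <<'E'
from h import *
S={n:snapshot(n) for n in('side',)}
s=S['side'];o=telemetry.observe();print(o['grip_width'],o['tool_pos'].round(1),o['contact_force'].round(1))
P=pts(s);X,Y,Z=P[...,0],P[...,1],P[...,2]
m=(Y>258)&(Y<290)&(Z>55)&(Z<150)&(X>405)&(X<450)
q=P[m]
for z0 in range(55,150,8):
    k=q[(q[:,2]>=z0)&(q[:,2]<z0+8)]
    if len(k): print(z0,len(k),k[:,0].min().round(),k[:,0].max().round(),np.median(k[:,1]).round(1))
save('m3',cv2.resize(s['image'][220:320,280:360],(640,800),interpolation=2)[:600])
E
```

```text
5.978336780275993 [427.5 258.5 153. ] [-0.4 -0.4  0.4]
55 8 420.0 433.0 272.4
63 9 419.0 435.0 267.3
71 10 419.0 435.0 268.3
79 13 419.0 436.0 271.4
87 8 420.0 436.0 271.8
95 9 418.0 436.0 271.4
103 12 421.0 436.0 270.8
111 8 421.0 435.0 271.6
119 10 422.0 435.0 270.7
127 12 422.0 434.0 271.6
135 11 423.0 433.0 270.8
143 20 420.0 437.0 271.0
```

View pics/m3.png

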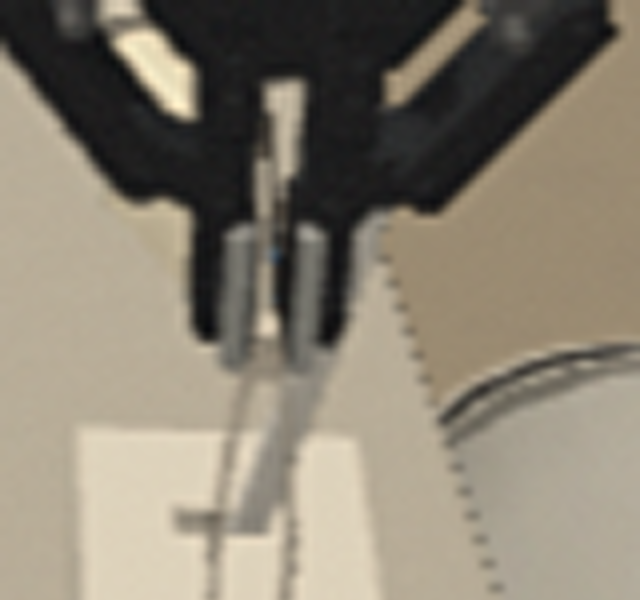

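Call:
move_arm:
  moves:
    - [0,[-25,0,0],0]
    - [0,[-52,0,0],0]
    - [0,[-52,0,0],0]
    - [0,[-52,-5,-10],1.57]
    - [0,[-52,-10,-20],1.57]
    - [0,[-52,-15,-30],1.57]
    - [0,[-52,-18,-39],1.57]
    - [0,[-52,-18,-39],1.57]
    - [0,[-52,-18,-39],1.57]
    - [0,[-52,-18,-39],1.57]
    - [0,[-52,-18,-39],1.57]
    - [0,[-52,-18,-39],1.57]
    - [0,[-52,-18,-39],1.57]
    - [0,[-52,-18,-39],1.57]
    - [0,[-52,-18,-39],1.57]
    - [0,[-52,-18,-39],1.57]
    - [0,[-52,-18,-39],1.57]
    - [0,[-30,-18,-39],1.57]
    - [0,[-8,-18,-39],1.57]
    - [0,[-8,-18,-39],1.57]

```text
time_s: 5.6
tool_pos: [464.3, 270.9, 155.9]
ee_rot: [-1.135, 1.263, 1.14]
contact_force: [-1.4, -0.7, -1.6]
grip_width: 5.9
```

```bash
cat > tool.py <<'E'
from h import *
def scan(lo,hi,step=10,show=True):
    s=snapshot('side');P=pts(s).reshape(-1,3)
    q=P[np.all((P>lo)&(P<hi),1)]
    for z0 in np.arange(lo[2],hi[2],step):
        k=q[(q[:,2]>=z0)&(q[:,2]<z0+step)]
        if len(k): print(int(z0),len(k),'x',k[:,0].min().round(),np.median(k[:,0]).round(1),k[:,0].max().round(),'y',np.median(k[:,1]).round(1))
    o=telemetry.observe();print(o['time_s'],o['grip_width'].round(1),o['tool_pos'].round(1),o['contact_force'].round(1));return s
E
python3 - <<'E'
from tool import *
scan([440,255,25],[495,300,170])
print(R({'rotation':telemetry.observe()['ee_rot']}).round(3).tolist())
E
```

```text
25 55 x 443.0 457.0 474.0 y 298.3
35 79 x 440.0 459.1 475.0 y 297.7
45 272 x 440.0 452.4 475.0 y 279.5
55 25 x 467.0 472.2 476.0 y 279.7
65 26 x 467.0 472.2 476.0 y 280.0
75 21 x 467.0 471.1 475.0 y 280.5
85 21 x 468.0 471.4 475.0 y 280.4
95 25 x 468.0 471.8 475.0 y 280.5
105 23 x 469.0 472.2 476.0 y 280.1
115 29 x 467.0 472.4 476.0 y 279.1
125 32 x 468.0 472.6 476.0 y 277.9
135 30 x 468.0 472.8 476.0 y 277.0
145 26 x 454.0 469.6 476.0 y 281.2
155 68 x 454.0 466.7 475.0 y 286.5
165 34 x 455.0 466.5 475.0 y 287.3Traceback (most recent call last):
  File "<stdin>", line 2, in <module>
  File "tool.py", line 8, in scan
    o=telemetry.observe();print(o['time_s'],o['grip_width'].round(1),o['tool_pos'].round(1),o['contact_force'].round(1));return s
                                            ^^^^^^^^^^^^^^^^^^^^^
AttributeError: 'float' object has no attribute 'round'
```

Call:
move_arm:
  moves:
    - [0,[0,5,0],0]
    - [0,[0,12,0],0]
    - [0,[1,20,0],0]
    - [0,[2,27,0],0]
    - [0,[3,34,0],0]
    - [0,[5,41,0],0]
    - [0,[8,49,0],0]
    - [0,[11,56,0],0]
    - [0,[14,62,0],0]
    - [0,[18,69,0],0]
    - [0,[22,75,0],0]
    - [0,[27,81,0],0]
    - [0,[31,86,0],0]
    - [0,[31,86,0],0]
    - [0,[20,86,0],0]
    - [0,[0,86,0],0]
    - [0,[-10,86,0],0]
    - [0,[-10,86,0],0]

```text
time_s: 7.15
tool_pos: [384.2, 282.1, 173.4]
ee_rot: [-1.134, 1.25, 1.133]
contact_force: [0.6, 0.4, -0.0]
grip_width: 4.1
```

```bash
sed -i "s/o\['grip_width'\].round(1)/round(o['grip_width'],1)/" tool.py
python3 - <<'E'
from tool import *
s=scan([360,255,56],[495,310,190])
save('m4',cv2.resize(s['image'][150:310,240:400],(600,600),interpolation=2))
E
```

```text
66 30 x 453.0 461.8 467.0 y 278.0
76 53 x 447.0 455.4 462.0 y 279.4
86 50 x 440.0 447.9 454.0 y 275.8
96 60 x 434.0 441.2 450.0 y 282.7
106 56 x 426.0 434.7 442.0 y 271.4
116 63 x 420.0 428.6 436.0 y 285.1
126 62 x 414.0 421.2 428.0 y 286.1
136 51 x 408.0 414.4 423.0 y 286.7
146 62 x 400.0 408.7 417.0 y 286.4
156 52 x 378.0 401.8 409.0 y 286.2
166 75 x 374.0 393.6 403.0 y 290.1
176 84 x 373.0 388.9 396.0 y 296.1
186 30 x 374.0 387.6 395.0 y 297.4
7.2 4.0 [383.4 281.7 172.1] [ 0.1  0.4 -1.2]
```

View pics/m4.png

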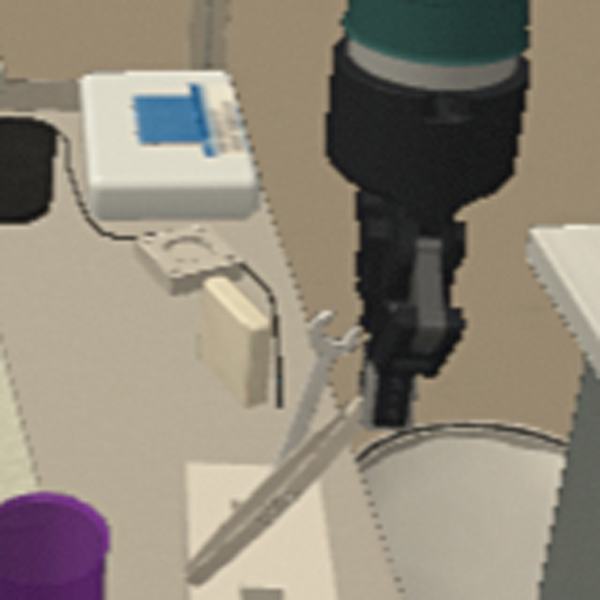

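```bash
python3 - <<'E'
from tool import *
s=snapshot('side');P=pts(s).reshape(-1,3);t=snapshot('top');T=pts(t).reshape(-1,3)
for n,Q,lo in(('side',P,54),('top',T,54)):
    q=Q[np.all((Q>[385,245,lo])&(Q<[490,305,185]),1)]
    # points near plane line
    f=np.polyfit(q[:,2],q[:,0],1)
    for _ in range(4):
        r=q[:,0]-np.polyval(f,q[:,2]);k=q[abs(r)<10];f=np.polyfit(k[:,2],k[:,0],1)
    th=np.arctan(-f[0]);u=np.array([-np.sin(th),np.cos(th)])
    a=k[:,[0,2]]@u;b=k[:,[0,2]]@[np.cos(th),np.sin(th)]
    lo_=k[a<np.percentile(a,4)];hi_=k[a>np.percentile(a,97)]
    print(n,len(k),'theta',th.round(3),'len',np.ptp(a).round(1),'thick',np.percentile(b,[3,50,97]).round(1),'foot',(a.min()*u+np.median(b)*np.array([np.cos(th),np.sin(th)])).round(1),'top',(a.max()*u+np.median(b)*np.array([np.cos(th),np.sin(th)])).round(1),'y foot',np.median(lo_[:,1]).round(1))
print(telemetry.observe()['tool_pos'].round(1))
E
```

```text
side 640 theta 0.576 len 141.8 thick [418.6 423.7 428.3] foot [462.5  65.8] top [385.3 184.7] y foot 277.4
top 93 theta 0.58 len 140.3 thick [415.2 423.  426.1] foot [462.8  65.5] top [385.9 182.8] y foot 271.8
[381.9 280.8 170.2]
```

Call:
move_arm:
  moves:
    - [0,[0,15,-5],0]
    - [0,[0,30,-11],0]
    - [0,[0,30,-11],0]
    - [0,[0,30,-11],0]
    - [0,[8,30,-11],0]
    - [0,[16,30,-11],0]
    - [0,[20,30,-11],0]
    - [0,[24,30,-11],0]
    - [0,[26,30,-11],0]
    - [0,[26,30,-11],0]

```text
time_s: 8.13
tool_pos: [350.9, 272.9, 143.6]
ee_rot: [-1.135, 1.256, 1.135]
contact_force: [0.5, -0.4, -1.0]
grip_width: 4.4
```

```bash
cat > fit.py <<'E'
from tool import *
def fit(x0,x1,y0,y1,z0,z1,names=('side','top'),guess=None):
    for n in names:
        Q=pts(snapshot(n)).reshape(-1,3)
        q=Q[np.all((Q>[x0,y0,z0])&(Q<[x1,y1,z1]),1)]
        f=np.polyfit(q[:,2],q[:,0],1) if guess is None else np.array(guess)
        for _ in range(4):
            r=q[:,0]-np.polyval(f,q[:,2]);k=q[abs(r)<10];f=np.polyfit(k[:,2],k[:,0],1)
        print(n,len(k),'theta',np.arctan(-f[0]).round(3),'x at z50',np.polyval(f,50).round(1),'x100',np.polyval(f,100).round(1),'z',k[:,2].min().round(),k[:,2].max().round(),'y',np.median(k[k[:,2]<80][:,1]).round(1),np.median(k[k[:,2]>110][:,1]).round(1))
    o=telemetry.observe();print(o['time_s'],round(o['grip_width'],1),o['tool_pos'].round(1),o['contact_force'].round(1))
E
python3 - <<'E'
from fit import *
fit(365,470,245,300,54,140)
E
```

```text
side 470 theta 0.591 x at z50 423.2 x100 389.7 z 54.0 139.0 y 269.5 277.2
top 62 theta 0.596 x at z50 425.4 x100 391.5 z 56.0 139.0 y 271.6 264.7
8.2333 3.7 [351.3 273.1 144.3] [-0.1  0.1 -0.2]
```

Call:
move_arm:
  moves:
    - [0,[2,-4,0],0]
    - [0,[3,-8,0],0]
    - [0,[4,-12,0],0]
    - [0,[6,-15,0],0]
    - [0,[9,-17,0],0]
    - [0,[9,-17,0],0]

```text
time_s: 8.73
tool_pos: [364.2, 274.5, 140.4]
ee_rot: [-1.125, 1.255, 1.148]
contact_force: [-22.6, 2.7, 41.0]
grip_width: 4.1
```

```bash
python3 - <<'E'
from fit import *
fit(365,470,245,300,54,140)
E
```

```text
side 438 theta 0.507 x at z50 423.4 x100 395.6 z 54.0 139.0 y 275.0 278.7
top 60 theta 0.502 x at z50 423.7 x100 396.3 z 56.0 132.0 y 271.1 265.0
8.8333 3.8 [364.7 274.5 140.6] [-22.2   2.3  39.4]
```

Call:
move_arm:
  moves:
    - [0,[-3,2,0],0]
    - [0,[-4,2,0],0]
    - [0.1,[-4,2,0],0]
    - [0.2,[-4,2,0],0]
    - [0.25,[-4,2,0],0]
    - [0.25,[-4,2,0],0]

```text
time_s: 9.33
tool_pos: [366.2, 271.2, 139.0]
ee_rot: [-1.135, 1.256, 1.134]
contact_force: [0.1, -0.7, 0.4]
grip_width: 21.5
```

```bash
python3 - <<'E'
from fit import *
fit(365,470,245,300,54,140)
s=snapshot('side')
save('m5',cv2.resize(s['image'][200:320,270:370],(600,720),interpolation=2)[:600])
E
```

```text
side 446 theta 0.486 x at z50 423.5 x100 397.1 z 54.0 140.0 y 274.5 278.1
top 55 theta 0.482 x at z50 424.2 x100 398.0 z 57.0 140.0 y 272.8 264.4
9.4333 21.1 [366.  271.2 138.9] [ 0.6 -0.1 -0.7]
```

View pics/m5.png

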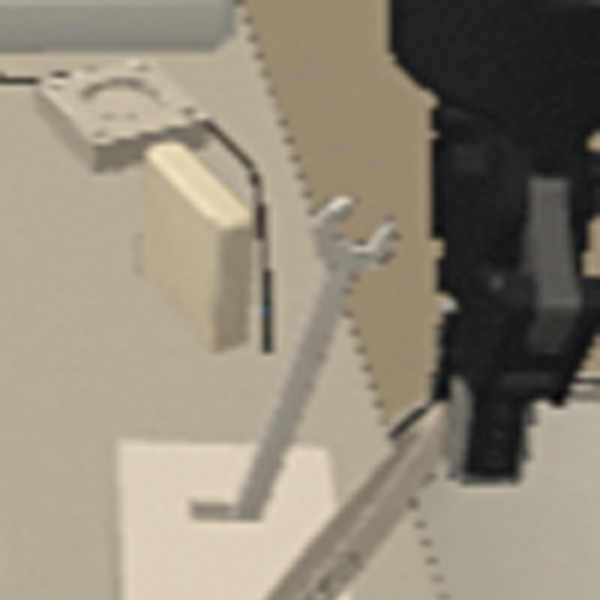

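Call:
move_arm:
  moves:
    - [0.25,[4,-3,0],0]
    - [0.25,[7,-5,0],0]
    - [0.25,[7,-5,0],0]
    - [0,[7,-5,0],0]
    - [0,[7,-5,0],0]
    - [0,[7,-5,0],0]
    - [0,[7,-5,0],0]
  grip_force: 60

```text
time_s: 10.07
tool_pos: [371.2, 271.0, 132.2]
ee_rot: [-1.135, 1.255, 1.134]
contact_force: [1.5, 0.4, -2.2]
grip_width: 7.0
```

Call:
move_arm:
  moves:
    - [0,[-4,2,0],0]
    - [0,[-7,4,0],0]
    - [0,[-7,4,0],0]
    - [0,[-4,10,0],0]
    - [0,[-1,15,0],0]
    - [0,[3,21,0],0]
    - [0,[7,26,0],0]
    - [0,[11,31,0],0]
    - [0,[15,35,0],0]
    - [0,[17,37,0],0]
    - [0,[17,37,0],0]
    - [0,[0,37,0],0]
    - [0,[-30,37,0],0]
    - [0,[-30,37,0],0]
    - [0,[-30,37,0],0]

```text
time_s: 11.32
tool_pos: [334.6, 275.2, 163.3]
ee_rot: [-1.134, 1.253, 1.135]
contact_force: [-0.2, -0.4, -0.6]
grip_width: 6.9
```

```bash
python3 - <<'E'
from tool import *
for n in('side','top'):
    Q=pts(snapshot(n)).reshape(-1,3)
    q=Q[np.all((Q>[345,230,54])&(Q<[490,305,190]),1)]
    f=np.array([-.9,410-60*-.0])
    q=q[q[:,0]>357]
    f=np.polyfit(q[:,2],q[:,0],1)
    for w in(30,15,10,10,10):
        r=q[:,0]-np.polyval(f,q[:,2]);k=q[abs(r)<w];f=np.polyfit(k[:,2],k[:,0],1)
    th=np.arctan(-f[0]);u=np.array([-np.sin(th),np.cos(th)]);nn=np.array([np.cos(th),np.sin(th)])
    a=k[:,[0,2]]@u;b=k[:,[0,2]]@nn
    print(n,len(k),th.round(3),'foot',(a.min()*u+np.median(b)*nn).round(1),'len',np.ptp(a).round(1),np.median(k[a<a.min()+40][:,1]).round(1),np.median(k[a>a.max()-50][:,1]).round(1))
o=telemetry.observe();print(o['time_s'],round(o['grip_width'],1),o['tool_pos'].round(1),o['contact_force'].round(1),R({'rotation':o['ee_rot']}).round(3).tolist())
E
```

```text
side 484 0.736 foot [422.   78.7] len 100.3 271.5 278.8
top 71 0.731 foot [443.   54.9] len 128.0 267.0 263.2
11.4167 6.6 [333.1 274.2 161.4] [-0.3 -0.5 -1.3] [[-0.002, -0.995, 0.101], [-0.001, 0.101, 0.995], [-1.0, 0.002, -0.001]]
```

```bash
cat > sim.py <<'E'
import numpy as np
def run(th,foot,v0,mu,rim=(-23,89),wall=27.3,floor=11,L=130,h=4.5,T=.5,dt=2e-5):
    # units mm,s,g=9810 ; mass 1
    I=L*L/12;g=9810;k=4e5;c=400
    u=np.array([-np.sin(th),np.cos(th)]);p=np.array(foot,float)+L/2*u;v=-v0*u;w=0.;a=th
    rim=np.array(rim,float);vmax=0
    for i in range(int(T/dt)):
        u=np.array([-np.sin(a),np.cos(a)]);n=np.array([np.cos(a),np.sin(a)])
        F=np.array([0,-g]);M=0
        def add(pt,nrm,pen):
            nonlocal F,M
            r=pt-p;vp=v+w*np.array([-r[1],r[0]]);vn=vp@nrm;t=np.array([-nrm[1],nrm[0]]);vt=vp@t
            N=max(0,k*pen-c*vn);f=N*nrm-mu*N*np.tanh(vt/5)*t;F=F+f;M+=r[0]*f[1]-r[1]*f[0]
        d=rim-p;s=d@u;q=d@n
        if abs(s)<L/2 and -h<q<h: add(rim,n,q+h)
        for sg in(-1,1):
            f=p-L/2*u+sg*h*n
            if f[0]>wall and f[1]<89: add(f,np.array([-1.,0]),f[0]-wall)
            if f[1]<floor: add(f,np.array([0,1.]),floor-f[1])
        v=v+F*dt;w+=M/I*dt;p=p+v*dt;a+=w*dt
        ft=p-L/2*u
        if a>1.75: return 'TIPS',round(i*dt,2)
    return 'in' if ft[1]<25 else 'stuck',round(a,2),ft.round(0).tolist(),round(float(np.hypot(*v)),1)
if __name__=='__main__':
  for th in(.733,.82):
    for TCPx in(-74,-77,-82):
      g=TCPx+8
      for rimx in(-23,-27):
        x0=-23+7.5*np.cos(th);z0=89+7.5*np.sin(th)
        s=120-(x0-g)/np.sin(th);foot=np.array([x0,z0])-s*np.array([-np.sin(th),np.cos(th)])
        print(th,TCPx,rimx,'s',round(s,1),'foot',foot.round(0),[(v0,mu,run(th,foot,v0,mu,rim=(rimx,89))[0]) for v0 in(0,100,200,300) for mu in(.25,.5)])
E
python3 sim.py
```

```text
0.733 -74 -23 s 47.4 foot [14. 59.] [(0, 0.25, 'in'), (0, 0.5, 'in'), (100, 0.25, 'in'), (100, 0.5, 'in'), (200, 0.25, 'in'), (200, 0.5, 'in'), (300, 0.25, 'in'), (300, 0.5, 'in')]
0.733 -74 -27 s 47.4 foot [14. 59.] [(0, 0.25, 'in'), (0, 0.5, 'in'), (100, 0.25, 'in'), (100, 0.5, 'in'), (200, 0.25, 'in'), (200, 0.5, 'in'), (300, 0.25, 'in'), (300, 0.5, 'in')]
0.733 -77 -23 s 42.9 foot [11. 62.] [(0, 0.25, 'in'), (0, 0.5, 'in'), (100, 0.25, 'in'), (100, 0.5, 'in'), (200, 0.25, 'in'), (200, 0.5, 'in'), (300, 0.25, 'in'), (300, 0.5, 'in')]
0.733 -77 -27 s 42.9 foot [11. 62.] [(0, 0.25, 'in'), (0, 0.5, 'in'), (100, 0.25, 'in'), (100, 0.5, 'in'), (200, 0.25, 'in'), (200, 0.5, 'in'), (300, 0.25, 'in'), (300, 0.5, 'in')]
0.733 -82 -23 s 35.4 foot [ 6. 68.] [(0, 0.25, 'in'), (0, 0.5, 'stuck'), (100, 0.25, 'in'), (100, 0.5, 'in'), (200, 0.25, 'in'), (200, 0.5, 'in'), (300, 0.25, 'in'), (300, 0.5, 'in')]
0.733 -82 -27 s 35.4 foot [ 6. 68.] [(0, 0.25, 'in'), (0, 0.5, 'in'), (100, 0.25, 'in'), (100, 0.5, 'in'), (200, 0.25, 'in'), (200, 0.5, 'in'), (300, 0.25, 'in'), (300, 0.5, 'in')]
0.82 -74 -2
[... 371 characters left out ...]
ot [19. 60.] [(0, 0.25, 'in'), (0, 0.5, 'in'), (100, 0.25, 'in'), (100, 0.5, 'in'), (200, 0.25, 'in'), (200, 0.5, 'in'), (300, 0.25, 'in'), (300, 0.5, 'in')]
0.82 -77 -27 s 50.1 foot [19. 60.] [(0, 0.25, 'in'), (0, 0.5, 'in'), (100, 0.25, 'in'), (100, 0.5, 'in'), (200, 0.25, 'in'), (200, 0.5, 'in'), (300, 0.25, 'in'), (300, 0.5, 'in')]
0.82 -82 -23 s 43.2 foot [14. 65.] [(0, 0.25, 'in'), (0, 0.5, 'stuck'), (100, 0.25, 'in'), (100, 0.5, 'in'), (200, 0.25, 'in'), (200, 0.5, 'in'), (300, 0.25, 'in'), (300, 0.5, 'in')]
0.82 -82 -27 s 43.2 foot [14. 65.] [(0, 0.25, 'in'), (0, 0.5, 'in'), (100, 0.25, 'in'), (100, 0.5, 'in'), (200, 0.25, 'in'), (200, 0.5, 'in'), (300, 0.25, 'in'), (300, 0.5, 'in')]
```

Call:
move_arm:
  moves:
    - [0,[-35,0,0],0]
    - [0,[-70,0,0],0]
    - [0,[-113,0,0],0]
    - [0,[-113,-20,-24],-0.1]
    - [0,[-113,-40,-48],-0.24]
    - [0,[-113,-60,-72],-0.24]
    - [0,[-113,-80,-96],-0.24]
    - [0,[-113,-100,-120],-0.24]
    - [0,[-113,-120,-148],-0.24]
    - [0,[-113,-140,-172],-0.24]
    - [0,[-113,-155,-192],-0.24]
    - [0,[-113,-155,-192],-0.24]
    - [0,[-90,-155,-192],-0.24]
    - [0,[-60,-155,-192],-0.24]
    - [0,[-38,-155,-192],-0.24]
    - [0,[-38,-155,-192],-0.24]
    - [0,[-38,-155,-192],-0.24]

```text
time_s: 12.83
tool_pos: [466.5, 68.5, 198.1]
ee_rot: [-1.308, 1.144, 1.316]
contact_force: [-0.1, 0.1, 0.3]
grip_width: 6.8
```

```bash
cat > rf.py <<'E'
from tool import *
A=np.deg2rad(7.85);EX=np.array([np.cos(A),np.sin(A)]);EY=np.array([-np.sin(A),np.cos(A)]);O=np.array([602.3,20.5])
def tor(P): return np.stack([(P[...,:2]-O)@EX,(P[...,:2]-O)@EY,P[...,2]],-1)
def state():
    o=[telemetry.observe() for _ in range(1)][0];p=np.array(o['tool_pos'])
    print(o['time_s'],'grip',round(o['grip_width'],1),'TCP riser',tor(p).round(1),'F',o['contact_force'].round(1),'zdir',np.degrees(np.arctan2(*R({'rotation':o['ee_rot']})[[1,0],2])).round(1))
    return tor(p)
def line(lo,hi,names=('side','top'),w0=30):
    for n in names:
        s=snapshot(n);q=tor(pts(s)).reshape(-1,3);q=q[np.all((q>lo)&(q<hi),1)]
        if len(q)<8: print(n,len(q));continue
        f=np.polyfit(q[:,2],q[:,0],1)
        for w in(w0,15,9,9):
            k=q[abs(q[:,0]-np.polyval(f,q[:,2]))<w];f=np.polyfit(k[:,2],k[:,0],1)
        th=np.arctan(-f[0]);u=np.array([-np.sin(th),np.cos(th)]);nn=np.array([np.cos(th),np.sin(th)])
        a=k[:,[0,2]]@u;b=np.median(k[:,[0,2]]@nn)
        lo_=k[a<a.min()+30];hi_=k[a>a.max()-30]
        print(n,len(k),'theta',th.round(3),'low',(a.min()*u+b*nn).round(1),'ry',np.median(lo_[:,1]).round(1),'high',(a.max()*u+b*nn).round(1),'ry',np.median(hi_[:,1]).round(1))
    return s
E
python3 - <<'E'
from rf import *
p=state()
line([p[0]+14,p[1]-30,95],[0,p[1]+30,215])
state()
E
```

```text
12.8333 grip 6.8 TCP riser [-127.9   66.1  198.1] F [-0.1  0.1  0.3] zdir 98.0
side 348 theta 0.732 low [-40.7 112.5] ry 71.4 high [-115.1  195.3] ry 73.1
top 7
12.9333 grip 6.8 TCP riser [-125.1   65.7  201.1] F [0.2 1.4 0.8] zdir 98.0
```

Call:
move_arm:
  moves:
    - [0,[5,-12,0],0]
    - [0,[17,-24,0],0]
    - [0,[27,-33,0],0]
    - [0,[36,-41,0],0]
    - [0.3,[46,-49,0],0]
    - [0.3,[47,-50,0],0]
    - [0.3,[47,-50,0],0]
    - [0.3,[47,-50,0],0]
    - [0.3,[47,-50,0],0]

```text
time_s: 13.68
tool_pos: [518.5, 75.1, 153.7]
ee_rot: [-1.311, 1.14, 1.311]
contact_force: [-0.4, 0.0, 0.2]
grip_width: 25.4
```

```bash
python3 - <<'E'
from rf import *
p=state()
s=line([-75,40,93],[20,90,150])
state()
a=snapshot('side');save('m6',cv2.resize(a['image'][140:300,170:330],(600,600),interpolation=2))
E
```

```text
13.6833 grip 25.4 TCP riser [-75.6  65.5 153.7] F [-0.4  0.   0.2] zdir 98.0
side 171 theta 0.966 low [-25.4  90.6] ry 71.7 high [-75.9 125.6] ry 71.0
top 0
13.7833 grip 25.6 TCP riser [-75.5  65.5 153.9] F [-0.1  0.3 -0.1] zdir 98.0
```

View pics/m6.png

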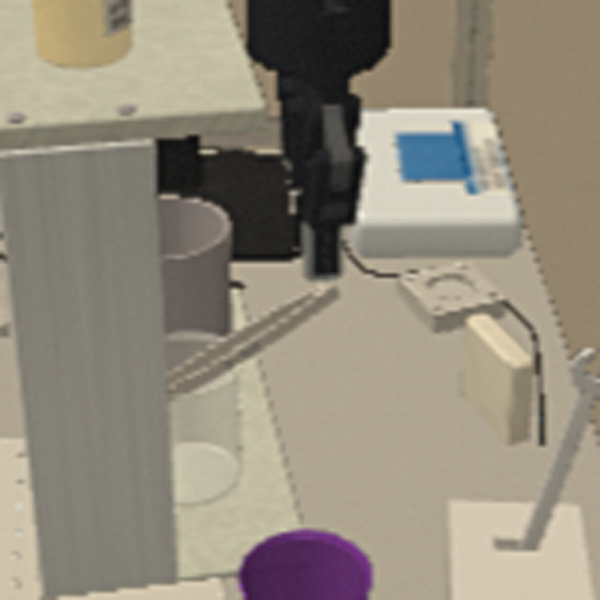

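Call:
move_arm:
  moves:
    - [0.3,[-5,15,0],0]
    - [0.1,[-5,35,0],0]
    - [0,[-5,35,0],0]
    - [0,[10,35,0],0]
    - [0,[32,35,0],0]
    - [0,[34,35,0],0]
    - [0,[34,30,0],0]
    - [0,[34,25,0],0]
    - [0,[34,21,0],0]
    - [0,[34,18,0],0]
    - [0,[34,15,0],0]
    - [0,[34,12,0],0]
    - [0,[34,9,0],0]
    - [0,[34,6,0],0]
    - [0,[34,4,0],0]
    - [0,[34,2,0],0]
    - [0,[34,2,0],0]

```text
time_s: 15.25
tool_pos: [517.2, 74.8, 119.4]
ee_rot: [-1.311, 1.14, 1.311]
contact_force: [-1.3, -0.3, 0.6]
grip_width: -0.2
```

```bash
python3 - <<'E'
from rf import *
p=state()
line([-66,40,93],[20,90,150])
a=snapshot('side');save('m7',cv2.resize(a['image'][140:300,170:330],(600,600),interpolation=2))
state()
E
```

```text
15.25 grip -0.2 TCP riser [-76.8  65.4 119.4] F [-1.3 -0.3  0.6] zdir 98.0
side 261 theta 0.83 low [-2.  90.3] ry 71.4 high [-62.9 146. ] ry 70.2
top 0
15.4 grip 0.1 TCP riser [-77.5  65.5 119.2] F [ 0.1 -0.1  0.2] zdir 98.0
```

View pics/m7.png

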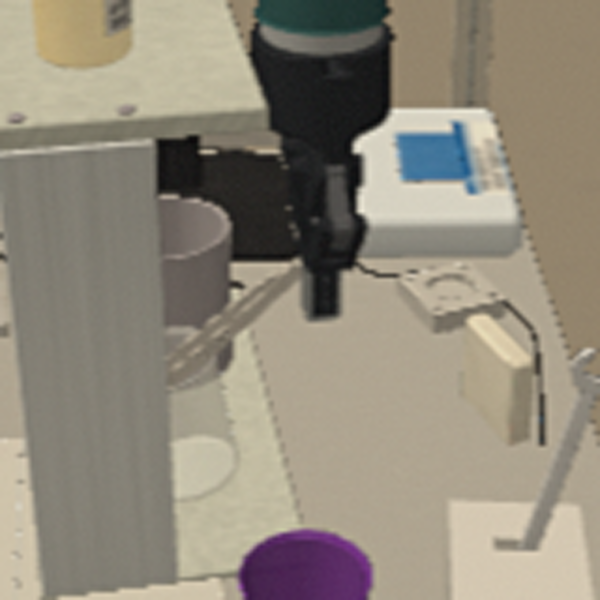

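Call:
move_arm:
  moves:
    - [0,[-3,0,0],0]
    - [0,[-6,0,0],0]
    - [0,[-9,1,0],0]
    - [0,[-12,2,0],0]
    - [0,[-15,3,0],0]
    - [0,[-17,4,0],0]
    - [0,[-19,5,0],0]
    - [0,[-20,6,0],0]

```text
time_s: 16.07
tool_pos: [510.7, 73.9, 139.7]
ee_rot: [-1.311, 1.14, 1.311]
contact_force: [0.2, 0.0, -0.4]
grip_width: 0.2
```

```bash
python3 - <<'E'
from rf import *
line([-66,40,93],[20,90,150],('side',))
a=snapshot('side');save('m8',cv2.resize(a['image'][190:290,190:290],(500,500),interpolation=2))
state()
q=tor(pts(a)).reshape(-1,3);
for z0 in range(20,95,10):
    k=q[(abs(q[:,1]-66)<36)&(q[:,0]>-60)&(q[:,0]<40)&(q[:,2]>z0)&(q[:,2]<z0+10)]
    if len(k): print(z0,len(k),k[:,0].min().round(),k[:,0].max().round(),k[:,1].max().round())
E
```

```text
side 99 theta 0.454 low [-25.3  93.2] ry 61.2 high [-41.4 126.2] ry 60.1
16.1667 grip -0.1 TCP riser [-83.5  65.5 139.5] F [ 0.7  0.6 -0.2] zdir 98.0
20 60 -28.0 11.0 97.0
30 73 -29.0 13.0 98.0
40 75 -29.0 13.0 98.0
50 101 -26.0 12.0 98.0
60 121 -27.0 12.0 98.0
70 144 -27.0 11.0 98.0
80 148 -31.0 13.0 101.0
90 36 -34.0 -17.0 69.0
```

View pics/m8.png

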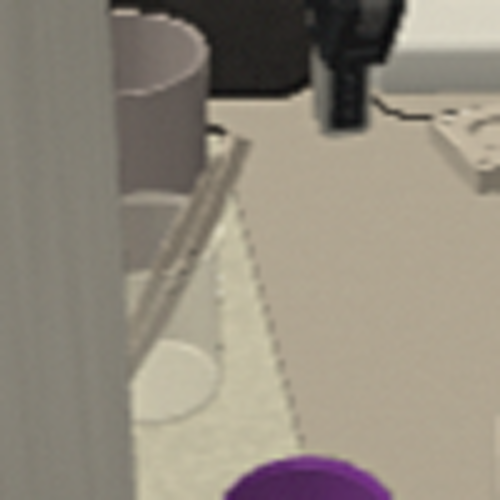

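Call:
move_arm:
  moves:
    - [0,[0,20,0],0]
    - [0,[0,45,0],0]
    - [0,[-40,50,0],0]
    - [0,[-80,60,20],-0.1]
    - [0,[-110,70,50],-0.2]
    - [0.5,[-110,85,80],-0.3]
    - [1,[-110,101,110],-0.4]
    - [1,[-110,101,131],-0.5]
    - [1,[-110,101,131],-0.7]
    - [1,[-110,101,131],-0.9]
    - [1,[-110,101,131],-1.1]
    - [1,[-110,101,131],-1.33]
    - [1,[-110,101,131],-1.33]
    - [1,[-110,101,131],-1.33]
    - [1,[-110,101,131],-1.33]
    - [1,[-110,101,131],-1.33]

```text
time_s: 17.5
tool_pos: [392.3, 189.6, 249.1]
ee_rot: [-2.17, 0.109, 2.17]
contact_force: [0.0, 0.6, 0.2]
grip_width: 85.4
```

```bash
python3 - <<'E'
from tool import *
o=telemetry.observe();print(o['time_s'],round(o['grip_width'],1),np.array(o['tool_pos']).round(1),R({'rotation':o['ee_rot']}).round(3).tolist(),o['joint_positions'].round(2))
for n in('side','top'):
    Q=pts(snapshot(n)).reshape(-1,3);q=Q[np.all((Q>[355,180,56])&(Q<[440,220,180]),1)]
    for z0 in range(56,180,12):
        k=q[(q[:,2]>=z0)&(q[:,2]<z0+12)]
        if len(k)>2: print(n,z0,len(k),'x',k[:,0].min().round(),np.median(k[:,0]).round(1),k[:,0].max().round(),'y',np.percentile(k[:,1],[10,50,90]).round(1))
E
```

```text
17.5 85.4 [392.3 189.6 249.1] [[-0.0, -0.1, -0.995], [-0.0, -0.995, 0.1], [-1.0, 0.0, 0.0]] [ 0.3  -0.07 -0.39  1.25  0.   -1.17]
side 56 26 x 405.0 410.8 416.0 y [203.6 205.  206.9]
side 68 30 x 402.0 407.8 413.0 y [202.9 205.1 206.4]
side 80 30 x 399.0 404.6 410.0 y [202.4 204.3 206.3]
side 92 28 x 397.0 402.1 407.0 y [202.4 204.3 205.7]
side 104 33 x 393.0 398.7 404.0 y [201.6 203.6 204.8]
side 116 30 x 388.0 396.0 401.0 y [200.9 203.  204.4]
side 128 33 x 386.0 392.9 398.0 y [200.8 203.2 204.1]
side 140 56 x 376.0 387.0 398.0 y [199.7 202.7 204.2]
side 152 40 x 375.0 393.2 399.0 y [198.5 201.4 203.2]
side 164 6 x 388.0 390.7 394.0 y [198.5 200.9 202.3]
```

Call:
move_arm:
  moves:
    - [1,[35,0,0],0]
    - [1,[65,0,0],0]
    - [1,[85,0,0],0]
    - [0.8,[91,0,0],0]
    - [0.6,[91,0,0],0]
    - [0.6,[91,0,0],0]
    - [0.5,[91,0,-6],0]
    - [0.45,[91,0,-12],0]
    - [0.4,[91,0,-18],0]
    - [0.4,[91,0,-24],0]
    - [0.38,[91,0,-28],0]
    - [0.36,[91,0,-28],0]
    - [0,[91,0,-28],0]
    - [0,[91,0,-28],0]
    - [0,[91,0,-28],0]
    - [0,[91,0,-28],0]
  grip_force: 60

```text
time_s: 18.93
tool_pos: [420.6, 186.9, 158.7]
ee_rot: [-2.17, 0.11, 2.168]
contact_force: [0.3, -0.8, 2.6]
grip_width: 21.5
```

```bash
cat > sp.py <<'E'
from tool import *
def sp(lo,hi,names=('side','top'),step=12):
    o=telemetry.observe();print(o['time_s'],round(o['grip_width'],1),np.array(o['tool_pos']).round(1),o['contact_force'].round(1))
    for n in names:
        Q=pts(snapshot(n)).reshape(-1,3);q=Q[np.all((Q>lo)&(Q<hi),1)]
        for z0 in range(lo[2],hi[2],step):
            k=q[(q[:,2]>=z0)&(q[:,2]<z0+step)]
            if len(k)>2: print(n,z0,len(k),'x',k[:,0].min().round(),np.median(k[:,0]).round(1),k[:,0].max().round(),'y',np.percentile(k[:,1],[10,50,90]).round(1))
E
python3 - <<'E'
from sp import *
sp([370,180,56],[450,225,150])
E
```

```text
18.9333 21.5 [420.6 186.9 158.7] [ 0.3 -0.8  2.6]
side 56 27 x 416.0 420.4 425.0 y [202.9 204.4 205.4]
side 68 28 x 417.0 421.4 425.0 y [202.6 203.3 204.8]
side 80 26 x 416.0 421.6 426.0 y [200.3 202.  203.7]
side 92 27 x 416.0 420.6 424.0 y [200.1 201.5 202.9]
side 104 26 x 417.0 421.1 425.0 y [199.7 201.2 202.3]
side 116 32 x 416.0 421.7 426.0 y [198.1 200.3 201.4]
side 128 28 x 416.0 420.6 425.0 y [198.2 199.3 200.5]
side 140 24 x 414.0 421.1 427.0 y [197.4 198.9 200.5]
```

Call:
move_arm:
  moves:
    - [0,[0,0,0],0]
    - [0,[-5,0,0],0]
    - [0,[-15,0,0],0]
    - [0,[-30,0,0],0]
    - [0,[-50,0,0],0]
    - [0,[-70,0,0],0]
    - [0,[-70,0,0],0]
    - [0,[-70,0,0],0]
  grip_force: 90

```text
time_s: 19.7
tool_pos: [420.9, 187.1, 229.4]
ee_rot: [-2.171, 0.109, 2.167]
contact_force: [0.7, 0.1, -1.0]
grip_width: 19.9
```

```bash
python3 - <<'E'
from sp import *
sp([370,175,56],[450,225,218],('side',),15)
E
```

```text
19.7 19.9 [420.9 187.1 229.4] [ 0.7  0.1 -1. ]
side 71 33 x 411.0 420.9 430.0 y [203.7 207.4 209.4]
side 86 50 x 411.0 421.4 431.0 y [203.4 206.7 209.1]
side 101 34 x 416.0 421.7 426.0 y [204.  205.5 206.8]
side 116 36 x 417.0 420.6 426.0 y [203.4 204.6 205.8]
side 131 37 x 416.0 421.7 426.0 y [201.7 203.4 204.7]
side 146 39 x 417.0 420.9 426.0 y [201.1 202.3 204. ]
side 161 37 x 416.0 421.3 426.0 y [199.7 201.8 203.2]
side 176 42 x 416.0 420.9 426.0 y [198.8 200.7 202.2]
side 191 38 x 417.0 421.4 425.0 y [198.5 199.7 201.4]
side 206 35 x 416.0 421.7 426.0 y [197.3 199.  200.1]
```

Call:
move_arm:
  moves:
    - [0,[0,-15,-5],0.12]
    - [0,[0,-30,-10],0.24]
    - [0,[0,-45,-15],0.36]
    - [0,[0,-60,-20],0.48]
    - [0,[0,-75,-24],0.6]
    - [0,[0,-89,-24],0.72]
    - [0,[0,-89,-24],0.84]
    - [0,[0,-89,-24],0.96]
    - [0,[0,-89,-24],1.08]
    - [0,[0,-89,-24],1.2]
    - [0,[0,-89,-24],1.32]
    - [0,[0,-89,-24],1.44]
    - [0,[0,-89,-24],1.57]
    - [0,[0,-89,-24],1.57]
    - [0,[10,-89,-24],1.57]
    - [0,[25,-89,-24],1.57]
    - [0,[38,-89,-24],1.57]
    - [0,[42,-89,-24],1.57]
    - [0,[42,-89,-24],1.57]

```text
time_s: 21.33
tool_pos: [451.4, 272.1, 183.7]
ee_rot: [-1.135, 1.259, 1.138]
contact_force: [-0.6, 0.2, -0.8]
grip_width: 20.0
```

```bash
python3 - <<'E'
from sp import *
sp([440,255,54],[500,300,200],('side',),18)
print(R({'rotation':telemetry.observe()['ee_rot']}).round(3).tolist())
E
```

```text
21.3333 20.0 [451.4 272.1 183.7] [-0.6  0.2 -0.8]
side 54 24 x 463.0 466.2 468.0 y [274.  277.3 278.1]
side 72 28 x 462.0 465.2 467.0 y [274.1 276.9 278.3]
side 90 27 x 461.0 463.2 466.0 y [275.2 277.1 278.2]
side 108 28 x 460.0 462.8 465.0 y [274.1 276.9 277.9]
side 126 33 x 459.0 461.3 464.0 y [274.7 276.9 277.6]
side 144 30 x 457.0 460.4 463.0 y [273.  276.7 278.7]
side 162 37 x 442.0 456.6 463.0 y [276.7 289.2 290.8]
side 180 119 x 442.0 454.9 464.0 y [287.9 294.5 297.5]
side 198 14 x 442.0 455.5 462.0 y [289.7 296.3 297.2]
[[-0.003, -0.995, 0.099], [-0.001, 0.099, 0.995], [-1.0, 0.002, -0.001]]
```

Call:
move_arm:
  moves:
    - [0,[0,5,0],0]
    - [0,[0,12,0],0]
    - [0,[2,20,0],0]
    - [0,[4,28,0],0]
    - [0,[6,36,0],0]
    - [0,[8,42,0],0]
    - [0,[11,49,0],0]
    - [0,[14,56,0],0]
    - [0,[18,63,0],0]
    - [0,[21,69,0],0]
    - [0,[25,75,0],0]
    - [0,[28,80,0],0]
    - [0,[32,85,0],0]
    - [0,[32,85,0],0]
    - [0,[20,85,0],0]
    - [0,[0,85,0],0]
    - [0,[-15,85,0],0]
    - [0,[-15,85,0],0]
    - [0,[-15,85,0],0]

```text
time_s: 22.97
tool_pos: [368.4, 281.6, 201.2]
ee_rot: [-1.134, 1.255, 1.135]
contact_force: [0.1, 0.4, -0.7]
grip_width: 20.1
```

```bash
python3 - <<'E'
from sp import *
sp([378,255,54],[490,300,220],('side','top'),12)
E
```

```text
22.9667 20.1 [368.4 281.6 201.2] [ 0.1  0.4 -0.7]
side 66 33 x 444.0 448.7 453.0 y [270.3 274.7 286.8]
side 78 56 x 438.0 444.2 451.0 y [270.5 282.4 287. ]
side 90 32 x 433.0 436.9 441.0 y [275.1 281.6 283. ]
side 102 37 x 423.0 429.6 434.0 y [274.7 281.7 283.2]
side 114 32 x 417.0 423.1 428.0 y [277.2 282.4 284.1]
side 126 36 x 408.0 416.3 421.0 y [276.4 282.5 284.1]
side 138 39 x 403.0 409.5 415.0 y [276.8 283.3 284.9]
side 150 37 x 397.0 402.2 406.0 y [278.1 283.6 285.7]
side 162 38 x 390.0 395.4 400.0 y [278.8 284.8 286.1]
side 174 42 x 383.0 388.6 393.0 y [278.2 284.2 287.1]
side 186 46 x 378.0 381.7 386.0 y [277.1 284.9 292.7]
side 198 26 x 378.0 379.5 381.0 y [278.4 293.  298.8]
side 210 14 x 378.0 379.2 381.0 y [293.5 297.9 299.2]
top 54 3 x 404.0 432.2 446.0 y [262.5 271.8 274. ]
top 66 15 x 441.0 449.4 452.0 y [268.2 274.2 279.2]
top 78 20 x 438.0 443.9 449.0 y [264.4 270.2 279.7]
top 90 10 x 433.0 436.0 439.0 y [269.5 272.4 275.9]
top 102 13 x 425.0 428.3 434.0 y [270.2 274.2 277.3]
top 114 8 x 421.0 422.0 424.0 y [270.7 274.2 277.6]
top 126 12 x 413.0 415.9 419.0 y [271.4 274.8 278.4]
top 138 12 x 406.0 408.7 411.0 y [271.9 275.2 279.1]
top 150 13 x 397.0 401.7 407.0 y [272.3 275.8 278.4]
top 162 14 x 390.0 394.8 400.0 y [272.8 276.2 280.6]
top 174 11 x 383.0 388.2 390.0 y [273.7 277.7 280.9]
top 186 13 x 379.0 381.7 386.0 y [271.2 275.2 279.8]
```

```bash
python3 - <<'E'
from sim import run
import numpy as np
for th in(.522,.6):
  for g in(-69,-71):
    x0=-36.8+6*np.cos(th);z0=106+6*np.sin(th);s=154-(x0-g)/np.sin(th);foot=np.array([x0,z0])-s*np.array([-np.sin(th),np.cos(th)])
    print(th,g,round(s),foot.round(),[(v,mu,run(th,foot,v,mu,rim=(-36.8,106),wall=41.2,L=162,h=3,T=.6)) for v in(0,100) for mu in(.5,.8)])
E
```

```text
0.522 -69 79 [ 8. 41.] [(0, 0.5, ('in', np.float64(0.49), [17.0, 12.0], 2.0)), (0, 0.8, ('in', np.float64(0.47), [14.0, 12.0], 1.0)), (100, 0.5, ('in', np.float64(0.5), [18.0, 12.0], 2.1)), (100, 0.8, ('in', np.float64(0.48), [15.0, 12.0], 1.1))]
0.522 -71 75 [ 6. 44.] [(0, 0.5, ('in', np.float64(0.51), [19.0, 12.0], 2.2)), (0, 0.8, ('in', np.float64(0.49), [16.0, 12.0], 1.1)), (100, 0.5, ('in', np.float64(0.51), [19.0, 12.0], 2.1)), (100, 0.8, ('in', np.float64(0.49), [16.0, 12.0], 1.1))]
0.6 -69 88 [18. 37.] [(0, 0.5, ('in', np.float64(0.53), [22.0, 13.0], 2.3)), (0, 0.8, ('in', np.float64(0.5), [18.0, 12.0], 1.1)), (100, 0.5, ('in', np.float64(0.56), [25.0, 13.0], 2.5)), (100, 0.8, ('in', np.float64(0.53), [22.0, 13.0], 1.3))]
0.6 -71 85 [16. 40.] [(0, 0.5, ('in', np.float64(0.53), [22.0, 13.0], 2.3)), (0, 0.8, ('in', np.float64(0.5), [18.0, 12.0], 1.1)), (100, 0.5, ('in', np.float64(0.55), [24.0, 13.0], 2.4)), (100, 0.8, ('in', np.float64(0.53), [21.0, 12.0], 1.2))]
```

Call:
move_arm:
  moves:
    - [0,[-35,0,0],0]
    - [0,[-69,0,0],0]
    - [0,[-69,-12,-25],0]
    - [0,[-69,-25,-55],-0.1]
    - [0,[-69,-40,-86],-0.2]
    - [0,[-69,-55,-118],-0.24]
    - [0,[-69,-70,-150],-0.24]
    - [0,[-69,-85,-182],-0.24]
    - [0,[-69,-100,-214],-0.24]
    - [0,[-69,-115,-246],-0.24]
    - [0,[-69,-130,-278],-0.24]
    - [0,[-69,-142,-306],-0.24]
    - [0,[-69,-149,-322],-0.24]
    - [0,[-69,-152,-329],-0.24]
    - [0,[-62,-152,-329],-0.24]
    - [0,[-60,-152,-329],-0.24]
    - [0,[-60,-152,-329],-0.24]
    - [0,[-60,-152,-329],-0.24]

```text
time_s: 24.57
tool_pos: [485.8, -59.8, 260.5]
ee_rot: [-1.311, 1.14, 1.314]
contact_force: [0.6, -1.1, -0.5]
grip_width: 19.7
```

```bash
python3 - <<'E'
from rf import *
p=state()
for n in('side','top'): line([p[0]+13,p[1]-30,112],[10,p[1]+30,p[2]-2],(n,))
state()
E
```

```text
24.5667 grip 19.7 TCP riser [-126.3  -63.6  260.5] F [ 0.6 -1.1 -0.5] zdir 98.1
side 199 theta 0.523 low [-43.5 130.9] ry -55.9 high [-114.2  253.4] ry -58.3
top 88 theta 0.521 low [-41.4 130.3] ry -63.2 high [-90.2 215.4] ry -62.6
24.6667 grip 19.7 TCP riser [-125.8  -64.   261.3] F [ 0.5 -0.3 -1. ] zdir 98.1
```

Call:
move_arm:
  moves:
    - [0,[15,-8,-1],0]
    - [0,[32,-18,-2],0]
    - [0,[50,-29,-2],0]
    - [0,[64,-37,-2],0]
    - [0,[75,-43,-2],0]
    - [0,[82,-47,-2],0]
    - [0,[86,-49,-2],0]
    - [0,[87,-50,-2],0]
    - [0,[87,-50,-2],0]

```text
time_s: 25.42
tool_pos: [536.8, -56.1, 174.6]
ee_rot: [-1.311, 1.14, 1.311]
contact_force: [0.6, 0.2, -0.7]
grip_width: 19.7
```

```bash
python3 - <<'E'
from rf import *
p=state()
line([p[0]+12,p[1]-30,108],[10,p[1]+30,p[2]-2],('side',))
EOF=0
E
```

```text
25.4167 grip 19.7 TCP riser [-75.4 -66.9 174.6] F [ 0.6  0.2 -0.7] zdir 98.0
side 81 theta 0.51 low [-30.6 109. ] ry -60.8 high [-62.9 166.8] ry -61.4
```

Call:
move_arm:
  moves:
    - [0,[1,0,2],0]
    - [0,[1,0,2],0]
    - [0.3,[1,0,2],0]
    - [0.45,[1,0,2],0]
    - [0.5,[1,0,2],0]
    - [0.5,[1,0,2],0]
    - [0.5,[1,0,2],0]
    - [0.5,[1,0,2],0]

```text
time_s: 26.13
tool_pos: [536.3, -54.3, 173.4]
ee_rot: [-1.311, 1.14, 1.311]
contact_force: [1.0, 0.8, 0.6]
grip_width: 42.5
```

```bash
python3 - <<'E'
from rf import *
p=state()
s=line([-80,-110,109],[10,-25,172],('side',))
q=tor(pts(s)).reshape(-1,3)
for z0 in range(20,180,12):
    k=q[(abs(q[:,1]+64)<46)&(q[:,0]>-85)&(q[:,0]<15)&(q[:,2]>z0)&(q[:,2]<z0+12)]
    if len(k): print(z0,len(k),'rx',k[:,0].min().round(),np.median(k[:,0]).round(),k[:,0].max().round(),'ry',k[:,1].min().round(),np.median(k[:,1]).round(),k[:,1].max().round())
line([-60,40,92],[20,90,150],('side',))
E
```

```text
26.1333 grip 42.5 TCP riser [-75.5 -65.  173.4] F [1.  0.8 0.6] zdir 98.0
side 83 theta 0.408 low [-35.  110.1] ry -60.4 high [-62.5 173.7] ry -57.9
32 6 rx -31.0 -29.0 -24.0 ry -34.0 -32.0 -31.0
44 54 rx -38.0 -21.0 6.0 ry -46.0 -28.0 -20.0
56 98 rx -39.0 -13.0 5.0 ry -104.0 -28.0 -20.0
68 122 rx -39.0 -14.0 5.0 ry -105.0 -35.0 -20.0
80 139 rx -40.0 -17.0 4.0 ry -104.0 -38.0 -20.0
92 160 rx -41.0 -20.0 6.0 ry -108.0 -55.0 -19.0
104 59 rx -42.0 -26.0 6.0 ry -104.0 -57.0 -21.0
116 12 rx -47.0 -42.0 -38.0 ry -66.0 -60.0 -56.0
128 15 rx -49.0 -45.0 -42.0 ry -66.0 -61.0 -58.0
140 22 rx -56.0 -50.0 -47.0 ry -75.0 -61.0 -52.0
152 21 rx -59.0 -54.0 -51.0 ry -74.0 -68.0 -50.0
164 22 rx -84.0 -74.0 -65.0 ry -38.0 -34.0 -30.0
176 48 rx -83.0 -72.0 -65.0 ry -88.0 -30.0 -26.0
side 105 theta 0.451 low [-24.   90.7] ry 61.8 high [-41.1 126. ] ry 59.8
```

Call:
move_arm:
  moves:
    - [0.5,[-5,10,0],0]
    - [0.5,[-10,30,0],0]
    - [0.5,[-15,60,0],0]
    - [0.5,[-40,90,0],0]
    - [0.5,[-80,110,0],0]
    - [0.5,[-110,120,0],0]
    - [0.5,[-110,120,0],0]
    - [0.5,[-110,120,0],0]
    - [0.5,[-110,120,0],0]
    - [0.5,[-110,120,0],0]

```text
time_s: 27.07
tool_pos: [416.7, -70.6, 282.1]
ee_rot: [-1.309, 1.141, 1.313]
contact_force: [0.4, 0.4, 0.5]
grip_width: 42.4
```

```bash
python3 - <<'E'
from rf import *
import pickle
from scipy.optimize import least_squares
p=state();S0=pickle.load(open('s0.pkl','rb'))
for n in('side','top'):
    s=snapshot(n);Q=tor(pts(s)).reshape(-1,3)
    for nm,r,y0,zl,zh in(('beaker',32,65,20,80),('beakrim',32,65,85,91),('cup',42,-65,30,98),('cuprim',42,-65,102,108)):
        k=Q[(Q[:,2]>zl)&(Q[:,2]<zh)&(Q[:,0]>-60)&(Q[:,0]<15)&(abs(Q[:,1]-y0)<46)]
        if len(k)<5: continue
        f=least_squares(lambda p:np.hypot(k[:,0]-p[0],k[:,1]-p[1])-r,[0,y0],loss='soft_l1',f_scale=2);print(n,nm,len(k),f.x.round(1))
    d=cv2.absdiff(s['image'],S0[n]['image']).max(2)
    d0=abs(pts(s)[...,2]-pts(S0[n])[...,2])
    P=pts(S0[n])
    for nm,lo,hi in(('timer',(340,60,-5),(440,180,70)),('block',(380,-30,-5),(470,60,25))):
        m=np.all((P>lo)&(P<hi),-1);print(n,nm,m.sum(),'zdiff>8:',(d0[m]>8).sum(),'img>40:',(d[m]>40).sum())
line([-80,-110,110],[10,-25,172]);line([-60,40,92],[20,90,150])
state()
E
```

```text
27.0667 grip 42.4 TCP riser [-196.3  -64.9  282.1] F [0.4 0.4 0.5] zdir 98.0
side beaker 578 [ 5.5 66.3]
side beakrim 71 [ 4.4 67.4]
side cup 500 [  2.1 -62.4]
side cuprim 75 [  3.  -62.5]
side timer 887 zdiff>8: 3 img>40: 0
side block 697 zdiff>8: 3 img>40: 0
top beaker 18 [ 3.7 63.1]
top beakrim 16 [ 3.9 64.4]
top cup 87 [  3.3 -64.7]
top cuprim 34 [  3.1 -66.8]
top timer 1321 zdiff>8: 13 img>40: 0
top block 710 zdiff>8: 8 img>40: 0
side 79 theta 0.36 low [-36.9 110.8] ry -59.6 high [-56.4 162.5] ry -60.1
top 43 theta 0.411 low [-34.8 113.1] ry -65.5 high [-55.5 160.6] ry -68.3
side 106 theta 0.472 low [-22.9  89.5] ry 62.1 high [-41.1 125.3] ry 59.3
top 23 theta 0.483 low [-25.3  96. ] ry 54.9 high [-41.7 127.4] ry 53.8
27.3667 grip 42.8 TCP riser [-195.8  -65.   282.5] F [-0.4 -0.5  0. ] zdir 98.0
```

```bash
python3 -c "
from bench import arm
print(arm.job_done())"
```

```text
the job is handed in; nothing more can be done
None
```

I put the tweezers in the beaker and the spanner in the cup, in that order, and handed the job in at about 27 s. Both stand foot down and lean over the front of the rim.

**Last checks, from the two cameras' depth readings:**
- **Tweezers:** they lean forward about 0.47 rad, with the joined end about 5 mm in front of the board's edge and 126 mm up. Working back along their length puts the points at floor height. They sit about 7 mm to one side of the front centre.
- **Spanner:** it lies flat on the cup's rim, leaning forward about 0.4 rad, with its top 20 mm in front of the edge and about 161 mm up. That height puts the ring on the floor.
- **Cup, block and timer:** the cup's fitted centre is within about 2 mm of where it was, which is about the calibration error. The block and timer look unchanged.
- **Arm:** it was clear of everything at hand-in. The largest force I read was about 47 N at the wrist, while I was re-seating the tweezers in the rack.

**What did not go cleanly:**
- **Not lowered all the way in the hand:** the wrist cannot pass the shelf while the tool points down. I released each tool tilted, already inside the rim, and let it slide the last part. The spanner slid about 30 mm; the tweezers were released with about 50 mm to go.
- **Tweezers:** they slipped on the first grip, so I stood them back in the rack slot and gripped them again. After release they jammed on the beaker's rim, and I nudged them in with the shut fingers.
- **Beaker:** that nudge tipped it backwards for a moment. It settled upright, and its fitted centre ended about 1 to 2 mm further back.

The two cameras disagreed by about 4 mm sideways throughout, so I used the average of the two.

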